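# Send the dice home and bolt them in

## Robot

A 7-joint arm with a two-finger parallel gripper is mounted at the origin on the work surface. World frame = base frame: x ahead of the robot, y to its left, z up, the work surface at z = 0. Lengths are in m, angles in rad, forces in N, time in s.
With the tool pointing down it reaches from about 0.35 to 0.9 m from the base axis. Payload 7.2 kg.
Tool frame: the origin (TCP) lies at the centre of the arm's flange, where the gripper is bolted on; the fingertips stand 173 mm ahead of it and the grasp point (between the pads) lies 155 mm ahead of it (bot.tip_reach is the distance from the TCP to the fingertips, in m); z points along the fingers, y is the line along which they close (so a half turn about z gives the same grasp; the last joint's range is limited). The gripper opens to 85 mm and grips with 20 to 120 N. Pads are 22 mm wide; open, the fingers measure 114 mm over their backs; the gripper's body (76 mm by 85 mm) begins 54 mm behind the grasp point. The pads swing forward as they close: fully open they stand 13 mm farther back than shut.
Start: joints at [1.183, 0.411, -0.013, 1.596, 0.006, 1.134, -0.082], TCP at [0.196, -0.593, 0.405] pointing down, gripper open.
Joint ranges: [-2.95, 2.95], [-0.29, 1.99], [-1.47, 1.44], [0.14, 2.54], [-1.03, 4.17], [0.13, 1.85], [-2.86, 2.86]. Speed limits (rad/s): [2.39, 2.39, 3.01, 3.01, 3.14, 3.14, 3.14].

## Interface

Orientations are given as a rotation vector (axis times angle).
In Python, from workcell import bot gives the robot as it stands.
- The arm moves only by the shell command python3 -m handwheel 'ROWS' [OPENING]. ROWS is JSON, a list of rows, each a list of 2 entries, a list of its own where there are three numbers: the shift along the tool's x, y, z in cm, then the turn, a rotation vector about the tool's x, y, z in rad. In form: [[[dx, dy, dz], [ax, ay, az]], ...]. A call has 1 to 12 rows; each row shifts and turns the commanded pose from where the row before left it, along the tool's axes as they then stand; what a row does not reach is not made up. A row lasts 1/10 s, in which the tool goes at most 50 mm and 8.59 degrees, less where a joint would pass 70% of its speed; a pose out of reach is approached as far as the arm can. A call is refused whole if a number of a shift passes 5 or a number of a turn 0.15, either way. A call with a gripper value outside its range is refused whole. OPENING is the closure, from 0 (fully open) to 1 (shut), set as the call begins (- or left out, the last holds). The fingers move at their own pace and stop on an object; the grip force is fixed at half the most. Time passes only in rows, so rows that do not move let the fingers close. It gives the time, the measured TCP pose, the force, the opening and the grip force at its end, in the units of the state.
- bot.observe(): the state, without advancing time (a new reading comes with each control period).
- bot.read_camera(name): name is "side" or "top"; returns a dict with "frame" (420x560x3 uint8, red, green, blue), "camera_matrix" (3x3 intrinsics, pixels), "R" (3x3) and "t" (3): a world point X has camera coordinates R X + t. Camera axes: x right, y down, z forward; pixel columns grow to the right and rows downward; lengths in m; the calibration is good to about 2 mm. A picture is of the moment at which its call begins. There is no depth.
- bot.sign_off(): hands the job in; it is judged then, once.
The state is a dict: "t": time; "qpos": joint angles; "qd": joint speeds; "effort": joint torques, N m; "position": TCP position; "tcp_rot": TCP orientation; "force": force on the tool from outside, world axes, zero at the start; "moment": the same for the moment, N m; "width": finger opening in m; "grip_force": force on a finger pad.
Only numpy, scipy, OpenCV 4.12 (cv2) and the standard library are available. Lean on these libraries where they do the work, as an engineer would, in place of code of your own. Each camera call takes 0.05 s, during which the arm holds its last target. There are 200 camera calls.

## Task

With the fingertips, push the row of five bone dice along the jig's channel as one train, pushing only on the last die, until the first is fully home against the brass end stop and no gaps are left in the row. Then push the red plate of the lock bolt fully in, so that the bolt shuts the channel behind the row. Do not lift anything, and leave the other things on the bench where they are.

Things in the scene. Friction and masses are not known exactly. Their poses are not given: they have to be found in the camera images.
- jig: Dark steel engraving jig, fixed. Origin on the bench under the channel; x along the channel to the end stop, z up, y to the lock bolt's side. Base x -125 to +145 mm, 44 mm wide; channel floor 14 mm above the bench, 21.4 mm wide between low aluminium walls 8 mm thick, tops 19 mm above the bench. The tail end (x -125) is open.
- stop (a point): Centre of the foot of the end-stop face: in the jig frame x +125 mm, y 0, 14 mm above the bench; same axes as the jig. The brass stop block behind it is 44 mm wide, 26 mm high and 20 mm thick.
- die1: Bone die, a 20 mm cube of about 16 g with black pips, number 1 of the row of five counted from the end stop. Loose in the channel, touching its neighbours, the row 50 to 85 mm short of the stop at the start. Origin at the centre of its underside, z up, x roughly along the channel. It stands 15 mm proud of the side walls.
- die2: Bone die, a 20 mm cube of about 16 g with black pips, number 2 of the row of five counted from the end stop. Loose in the channel, touching its neighbours, the row 50 to 85 mm short of the stop at the start. Origin at the centre of its underside, z up, x roughly along the channel. It stands 15 mm proud of the side walls.
- die3: Bone die, a 20 mm cube of about 16 g with black pips, number 3 of the row of five counted from the end stop. Loose in the channel, touching its neighbours, the row 50 to 85 mm short of the stop at the start. Origin at the centre of its underside, z up, x roughly along the channel. It stands 15 mm proud of the side walls.
- die4: Bone die, a 20 mm cube of about 16 g with black pips, number 4 of the row of five counted from the end stop. Loose in the channel, touching its neighbours, the row 50 to 85 mm short of the stop at the start. Origin at the centre of its underside, z up, x roughly along the channel. It stands 15 mm proud of the side walls.
- die5: Bone die, a 20 mm cube of about 16 g with black pips, number 5 of the row of five counted from the end stop (the LAST die: the only one to be pushed on). Loose in the channel, touching its neighbours, the row 50 to 85 mm short of the stop at the start. Origin at the centre of its underside, z up, x roughly along the channel. It stands 15 mm proud of the side walls.
- bolt (a joint): Lock bolt sliding across the channel along jig -y: 0 = drawn back, 0.048 m = fully in (hard end). Starts within 4 mm of drawn back, about 2 N of friction, stays where left. Its bar is 10 mm wide (jig x +11 to +21 mm), 20 to 28 mm above the bench. With the row home the last die's back face is at jig x +25 mm and the bar passes behind it; otherwise it hits a die.
- bolt_head (a point): Middle of the outer face (looks to jig +y) of the bolt's red upright push plate, 32 mm above the bench; moves with the bolt, axes as the jig's; push it towards jig -y. Plate 26 mm wide (jig x), 10 mm thick, 16 to 48 mm above the bench, bench around it free. Drawn back it is at jig x +16, y +118 mm; fully in at y +70 mm.
- bolt_nose (a point): Inner end of the brass bolt bar, mid-height, 24 mm above the bench; moves with the bolt. Drawn back it is at jig x +16, y +38 mm; fully in at y -10 mm. A steel guide, 44 mm wide (jig x) and up to 32 mm above the bench, carries the bar at jig y +22 to +56 mm (only its part at y +39 to +55 is higher than 19 mm).
- loose_die: Bystander: finished bone die, 16 mm cube, loose on the bench beside the jig. Origin at centre of underside.
- checker: Bystander: smooth white checker, 32 mm across, 9 mm high, on the bench beside the jig. Origin at centre of underside.
- pip_gauge: Bystander: flat brass pip gauge 90 x 24 x 4 mm (long along its x), on the bench. Origin at centre of underside.
- scraper: Bystander: scraper with orange plastic handle, 160 mm long along its x, 34 mm wide, 16 mm high, handle at -x. Origin on the bench at the handle's front end.
- pen: Bystander: green electric engraving pen with a black push button, 164 mm long along its x, 30 mm wide, 35 mm high on its rest. Origin on the bench below it, 70 mm from its rear end.
- dice_cup: Bystander: dark wooden dice cup, 76 mm across, 90 mm high. Origin at centre of underside.
- polish_jar: Bystander: jar of polish, 60 mm across, 65 mm high. Origin at centre of underside.

How it is judged:
By the outcome, as a careful person would: the job done as asked, in the order asked, and still so for the second after the job is handed in, with the robot touching nothing.
It also fails if it takes over 43 s, if anything falls off the work surface, if the arm or the gripper's body presses on something with over 40 N, if the wrist force passes 120 N, or if a joint passes its speed limit or range.

## Working session

There is one attempt and no reset: what is moved stays moved. The work goes in short steps, Python scripts to look and compute and a shell command to move; the robot and the scene stay as the last step left them, time stands still between calls to the robot, and variables do not carry over. Pictures are saved under pics/ and viewed, at most 10 in all, crops included, and the job is handed in when it is done.

```bash
ls; mkdir -p pics; python3 - <<'E'
from workcell import bot
import cv2
for n in("side","top"):
    c=bot.read_camera(n); cv2.imwrite(f"pics/{n}0.png",c["frame"][:,:,::-1]); print(n,c["camera_matrix"].round(1).tolist(),c["R"].round(3).tolist(),c["t"].round(3).tolist())
s=bot.observe(); print(s["t"],s["position"],s["tcp_rot"],s["width"],bot.tip_reach)
E
```

```text
pics
side [[443.4, 0.0, 277.5], [0.0, 443.4, 211.2], [0.0, 0.0, 1.0]] [[-0.841, -0.541, -0.0], [-0.407, 0.633, -0.658], [0.356, -0.553, -0.753]] [0.494, 0.272, 1.03]
top [[508.5, 0.0, 276.1], [0.0, 508.5, 205.6], [0.0, 0.0, 1.0]] [[0.026, -1.0, 0.007], [-0.982, -0.026, -0.189], [0.19, -0.002, -0.982]] [-0.004, 0.598, 1.134]
0.1 [ 0.19642738 -0.59312826  0.40393466] [-3.10009629e+00 -5.00076083e-01  4.83396972e-04] 0.08549797967835833 0.1734
```

View pics/top0.png

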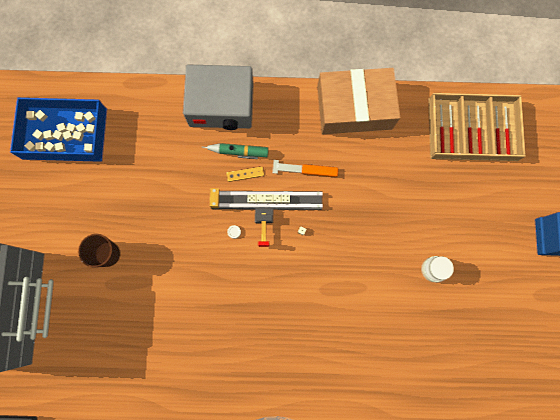

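View pics/side0.png

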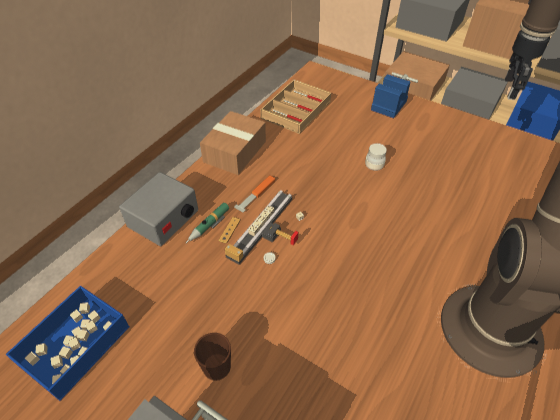

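The top view shows the jig at cols 210–325, row ~198, with the stop at left (world +y). The red plate is at about (264,244), so jig +y points to world −x. Side view: the same layout, jig around (260,225). The checker (234,232) and loose die (302,231) sit on either side of the bolt.

```bash
cat > h.py <<'E'
import numpy as np,cv2
from workcell import bot
def ray(c,uv,z):
    uv=np.atleast_2d(uv).astype(float); K,R,t=c["camera_matrix"],np.array(c["R"]),np.array(c["t"])
    d=np.c_[uv,np.ones(len(uv))]@np.linalg.inv(K).T@R; o=-R.T@t
    return o+d*((z-o[2])/d[:,2])[:,None]
def proj(c,X):
    p=(np.atleast_2d(X)@np.array(c["R"]).T+c["t"])@np.array(c["camera_matrix"]).T
    return p[:,:2]/p[:,2:]
def blob(m,roi):
    z=np.zeros_like(m);x0,y0,x1,y1=roi;z[y0:y1,x0:x1]=m[y0:y1,x0:x1]
    n,l,s,c=cv2.connectedComponentsWithStats(z); k=1+np.argmax(s[1:,4]); pts=np.argwhere(l==k)[:,::-1].astype(np.float32)
    return c[k],s[k],cv2.minAreaRect(pts)
def hsv(c): return cv2.cvtColor(c["frame"],cv2.COLOR_RGB2HSV)
E
python3 - <<'E'
from h import *
T=bot.read_camera("top");S=bot.read_camera("side")
a=cv2.resize(T["frame"][180:255,200:335],None,fx=5.8,fy=5.8,interpolation=cv2.INTER_CUBIC)
cv2.imwrite("pics/topcrop.png",a[:,:,::-1])
b=cv2.resize(S["frame"][180:270,215:315],None,fx=6,fy=6,interpolation=cv2.INTER_CUBIC)
cv2.imwrite("pics/sidecrop.png",b[:,:,::-1])
for n,c,roi in(("top",T,(200,180,335,255)),("side",S,(215,180,315,275))):
    h=hsv(c); 
    red=cv2.inRange(h,(0,190,110),(6,255,255))|cv2.inRange(h,(174,190,110),(180,255,255))
    r=blob(red,roi);print(n,"red",r[0],r[1],r[2],ray(c,r[0],.045).round(4))
E
```

```text
top red [263.0862069  243.67241379] [258 241  11   6  58] ((263.0, 243.5), (5.0, 10.0), 90.0) [[0.5096 0.0399 0.045 ]]
side red [293.47058824 237.37254902] [291 231   7  14  51] ((293.4117736816406, 237.3529815673828), (4.850712299346924, 13.581995010375977), 14.03624439239502) [[0.5059 0.0502 0.045 ]]
```

View pics/topcrop.png

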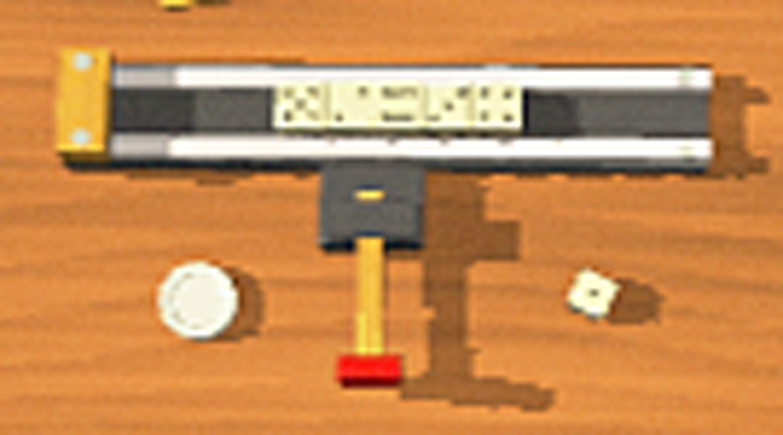

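View pics/sidecrop.png

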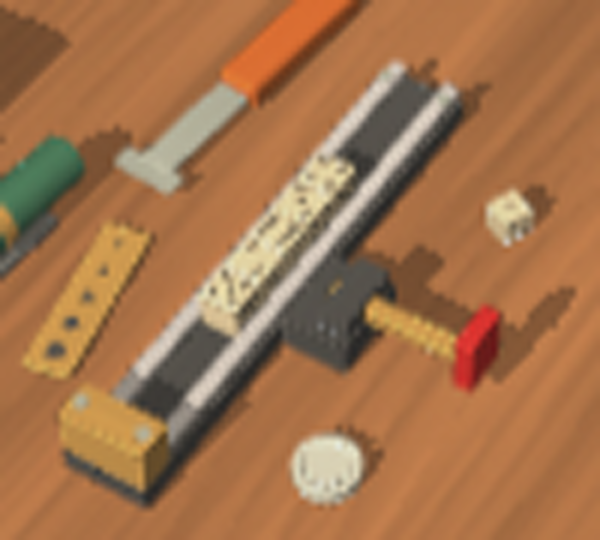

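```bash
python3 - <<'E'
from h import *
T=bot.read_camera("top");S=bot.read_camera("side")
q=lambda p:[(p[0]+.5)/5.8-.5+200,(p[1]+.5)/5.8-.5+180]
g=lambda p:[(p[0]+.5)/6-.5+215,(p[1]+.5)/6-.5+180]
P={"tailfar":((712,67),.019),"tailnear":((712,160),.019),"farmid":((113,65),.019),"nearmid":((175,158),.019),
"row_stop_far":((273,82),.034),"row_stop_near":((273,131),.034),"row_tail_far":((523,84),.034),"row_tail_near":((523,131),.034),
"brassR_far":((110,48),.026),"brassR_near":((110,152),.026),"brassL_far":((60,48),.026),
"redfaceTopL":((338,356),.048),"redTopR":((402,356),.048),"redTopNearL":((338,373),.048),"redTopNearR":((402,373),.048),"loose":((594,290),.016),"checker":((198,298),.009)}
for k,(p,z) in P.items(): print(k,ray(T,q(p),z)[0].round(4))
print("side")
P={"tailfar":((403,66),.019),"tailnear":((458,90),.019),"rowtail_far":((328,150),.034),"rowtail_near":((356,165),.034),"rowstop_near":((236,320),.034),"rowstop_far":((203,296),.034),"redtopR":((498,312),.048),"redtopL":((470,345),.048),"brassR_near":((167,452),.026)}
for k,(p,z) in P.items(): print(k,ray(S,g(p),z)[0].round(4))
E
```

```text
tailfar [ 0.6447 -0.0998  0.019 ]
tailnear [ 0.6049 -0.1001  0.019 ]
farmid [0.6387 0.1513 0.019 ]
nearmid [0.5998 0.1236 0.019 ]
row_stop_far [0.63   0.0832 0.034 ]
row_stop_near [0.6094 0.0824 0.034 ]
row_tail_far [ 0.632  -0.0202  0.034 ]
row_tail_near [ 0.6121 -0.0206  0.034 ]
brassR_far [0.6444 0.1521 0.026 ]
brassR_near [0.6003 0.15   0.026 ]
brassL_far [0.6438 0.1729 0.026 ]
redfaceTopL [0.5152 0.0522 0.048 ]
redTopR [0.5159 0.0265 0.048 ]
redTopNearL [0.5084 0.0519 0.048 ]
redTopNearR [0.5091 0.0263 0.048 ]
loose [ 0.5494 -0.0519  0.016 ]
checker [0.5427 0.1125 0.009 ]
side
tailfar [ 0.6346 -0.0962  0.019 ]
tailnear [ 0.6037 -0.097   0.019 ]
rowtail_far [ 0.6273 -0.0193  0.034 ]
rowtail_near [ 0.6113 -0.0186  0.034 ]
rowstop_near [0.6058 0.0867 0.034 ]
rowstop_far [0.6259 0.0835 0.034 ]
redtopR [0.5057 0.0302 0.048 ]
redtopL [0.5065 0.0522 0.048 ]
brassR_near [0.5935 0.1566 0.026 ]
```

Jig axis is about world +y with a slight yaw (jig x ≈ (−0.021, 1)). The jig origin is near (0.6225, 0.0265). Die 5's back face is at about (0.621, −0.020), and the measured sizes agree with those given. I'll turn the tool so its x lies along jig x, with the gripper shut.

```bash
python3 -m handwheel '[[[0,0,0],[0,0,-0.141]],[[0,0,0],[0,0,-0.141]],[[0,0,0],[0,0,-0.141]],[[0,0,0],[0,0,-0.141]],[[0,0,0],[0,0,-0.141]],[[0,0,0],[0,0,-0.141]],[[0,0,0],[0,0,-0.141]],[[0,0,0],[0,0,-0.141]],[[0,0,0],[0,0,-0.144]],[[0,0,0],[0,0,0]],[[0,0,0],[0,0,0]]]' 1
cat > go.py <<'E'
import sys; from h import *
from scipy.spatial.transform import Rotation as R
s=bot.observe(); r=R.from_rotvec(s["tcp_rot"]); m=r.as_matrix()
print("t",round(s["t"],2),"pos",s["position"].round(4),"x",m[:,0].round(4),"z",m[:,2].round(4),"F",np.round(s["force"],2),"w",round(s["width"],4))
if len(sys.argv)>3:
    d=np.array([float(a) for a in sys.argv[1:4]])-s["position"]; print("tool cm",(m.T@d*100).round(2))
E
python3 go.py 0.622 -0.06 0.2734
```

```text
t: 1.4
position: [0.1963, -0.5934, 0.4046]
tcp_rot: [-2.203, -2.24, -0.0]
force: [0.9, -0.2, -0.2]
width: -0.0002
grip_force: 0.0
t 1.4 pos [ 0.1963 -0.5934  0.4046] x [-1.660e-02  9.999e-01  1.000e-04] z [ 1.e-04  1.e-04 -1.e+00] F [ 0.86 -0.16 -0.22] w -0.0002
tool cm [52.62 43.45 13.13]
```

```bash
python3 -m handwheel '[[[3,2.5,0.8],[0,0,0]],[[3,2.5,0.8],[0,0,0]],[[3,2.5,0.8],[0,0,0]],[[3,2.5,0.8],[0,0,0]],[[3,2.5,0.8],[0,0,0]],[[3,2.5,0.8],[0,0,0]],[[3,2.5,0.8],[0,0,0]],[[3,2.5,0.8],[0,0,0]],[[3,2.5,0.8],[0,0,0]],[[3,2.5,0.8],[0,0,0]],[[3,2.5,0.8],[0,0,0]],[[3,2.5,0.8],[0,0,0]]]'
python3 go.py 0.622 -0.06 0.2334
```

```text
t: 2.6
position: [0.4897, -0.2258, 0.3086]
tcp_rot: [2.202, 2.24, -0.0]
force: [0.8, 0.1, 0.7]
width: -0.0001
grip_force: 0.0
t 2.6 pos [ 0.4897 -0.2258  0.3086] x [-1.670e-02  9.999e-01 -5.000e-04] z [ 4.e-04 -5.e-04 -1.e+00] F [0.81 0.13 0.74] w -0.0001
tool cm [16.36 13.5   7.51]
```

```bash
python3 -m handwheel '[[[2.8,2.3,1],[0,0,0]],[[2.8,2.3,1],[0,0,0]],[[2.8,2.3,1],[0,0,0]],[[2.7,2.3,1],[0,0,0]],[[2.6,2.2,1.2],[0,0,0]],[[2.5,2.1,1.3],[0,0,0]],[[0,0,0],[0,0,0]],[[0,0,0],[0,0,0]],[[0,0,0],[0,0,0]]]'
python3 - <<'E'
from h import *
T=bot.read_camera("top");cv2.imwrite("pics/t2.png",cv2.resize(T["frame"][170:260,200:340],None,fx=5.5,fy=5.5,interpolation=cv2.INTER_CUBIC)[:,:,::-1])
S=bot.read_camera("side");cv2.imwrite("pics/s2.png",cv2.resize(S["frame"][140:270,215:355],None,fx=4.5,fy=4.5,interpolation=cv2.INTER_CUBIC)[:,:,::-1])
E
python3 go.py 0.621 -0.055 0.1954
```

```text
t: 3.5
position: [0.6201, -0.0634, 0.2438]
tcp_rot: [2.201, 2.241, -0.002]
force: [-0.2, -0.3, 0.3]
width: 0.0002
grip_force: 0.0
t 3.6 pos [ 0.6201 -0.0638  0.2442] x [-0.0181  0.9998 -0.0011] z [ 4.0e-04 -1.1e-03 -1.0e+00] F [ 0.12 -0.46 -0.74] w -0.0001
tool cm [0.89 0.11 4.88]
```

View pics/s2.png

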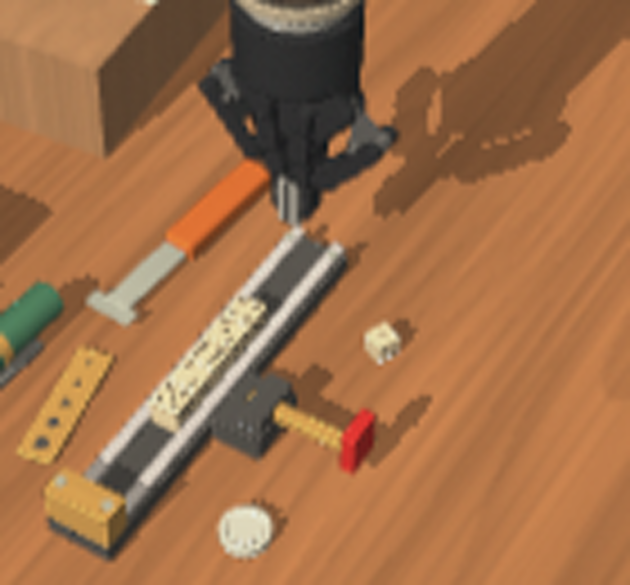

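The fingers are shut and centred over the channel tail, at about (292,195) in the crop. Next I descend behind die 5.

```bash
python3 -m handwheel '[[[0,0.05,1],[0,0,0]],[[0,0.05,1],[0,0,0]],[[0,0,1],[0,0,0]],[[0,0,0.8],[0,0,0]],[[0,0,0.5],[0,0,0]],[[0,0,0.4],[0,0,0]],[[0,0,0],[0,0,0]],[[0,0,0],[0,0,0]]]'
python3 go.py 0.6205 -0.033 0.1954
python3 - <<'E'
from h import *
S=bot.read_camera("side");cv2.imwrite("pics/s3.png",cv2.resize(S["frame"][150:250,215:345],None,fx=6,fy=6,interpolation=cv2.INTER_CUBIC)[:,:,::-1])
E
```

```text
t: 4.4
position: [0.6215, -0.0622, 0.1968]
tcp_rot: [2.198, 2.245, 0.0]
force: [-0.4, -0.6, 0.4]
width: 0.0005
grip_force: 0.0
t 4.4 pos [ 0.6215 -0.0622  0.1968] x [-0.0211  0.9998 -0.    ] z [ 2.e-04  0.e+00 -1.e+00] F [-0.37 -0.63  0.41] w 0.0005
tool cm [ 2.92 -0.04  0.14]
```

View pics/s3.png

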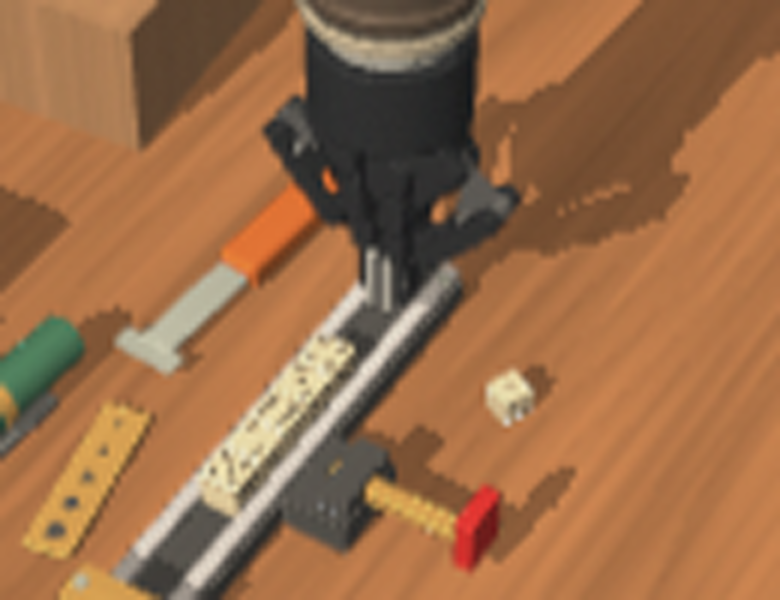

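The fingers stand low behind die 5, at about (385,300), centred and clear of the walls. Now I push.

```bash
python3 -m handwheel '[[[0.6,0,0.1],[0,0,0]],[[0.8,0,0],[0,0,0]],[[0.8,0,0],[0,0,0]],[[0.6,0,0],[0,0,0]],[[0.5,0,0],[0,0,0]],[[0.5,0,0],[0,0,0]],[[0.5,0,0],[0,0,0]],[[0.5,0,0],[0,0,0]],[[0.5,0,0],[0,0,0]],[[0.5,0,0],[0,0,0]],[[0.5,0,0],[0,0,0]],[[0.5,0,0],[0,0,0]]]'
python3 -m handwheel '[[[0.5,0,0],[0,0,0]],[[0.5,0,0],[0,0,0]],[[0.5,0,0],[0,0,0]],[[0.5,0,0],[0,0,0]],[[0.3,0,0],[0,0,0]],[[0,0,0],[0,0,0]],[[0,0,0],[0,0,0]]]'
python3 go.py 0.62 0.04 0.1954
```

```text
t: 5.65
position: [0.62, 0.0061, 0.1957]
tcp_rot: [2.198, 2.245, -0.0]
force: [-0.6, -0.9, -0.1]
width: 0.0002
grip_force: 0.4
t: 6.35
position: [0.6195, 0.0288, 0.1956]
tcp_rot: [-2.198, -2.245, 0.0]
force: [0.7, -0.2, -0.3]
width: -0.0002
grip_force: 0.0
t 6.35 pos [0.6195 0.0288 0.1956] x [-0.0212  0.9998  0.    ] z [-1.e-04  0.e+00 -1.e+00] F [ 0.68 -0.19 -0.29] w -0.0002
tool cm [1.12 0.08 0.02]
```

Now in small steps until the force rises.

```bash
python3 -m handwheel '[[[0.2,0,0],[0,0,0]],[[0.2,0,0],[0,0,0]],[[0.2,0,0],[0,0,0]],[[0.1,0,0],[0,0,0]],[[0,0,0],[0,0,0]]]'
python3 -m handwheel '[[[0.1,0,0],[0,0,0]],[[0.1,0,0],[0,0,0]],[[0,0,0],[0,0,0]]]'
python3 -m handwheel '[[[0.1,0,0],[0,0,0]],[[0.1,0,0],[0,0,0]],[[0,0,0],[0,0,0]]]'
```

```text
t: 6.85
position: [0.6193, 0.036, 0.1957]
tcp_rot: [-2.198, -2.245, -0.0]
force: [-0.3, 0.2, 0.1]
width: -0.0001
grip_force: 0.0
t: 7.15
position: [0.6193, 0.0378, 0.1957]
tcp_rot: [2.198, 2.245, 0.0]
force: [-0.3, -0.3, -0.4]
width: -0.0001
grip_force: 0.0
t: 7.45
position: [0.6193, 0.04, 0.1957]
tcp_rot: [-2.198, -2.245, -0.0]
force: [-0.0, -0.4, -1.2]
width: 0.0001
grip_force: 0.0
```

```bash
python3 -m handwheel '[[[0.1,0,0],[0,0,0]],[[0.1,0,0],[0,0,0]],[[0,0,0],[0,0,0]]]'
python3 - <<'E'
from h import *
S=bot.read_camera("side");cv2.imwrite("pics/s4.png",cv2.resize(S["frame"][170:270,210:340],None,fx=6,fy=6,interpolation=cv2.INTER_CUBIC)[:,:,::-1])
E
```

```text
t: 7.75
position: [0.6193, 0.0409, 0.1957]
tcp_rot: [2.198, 2.243, -0.001]
force: [-0.1, -3.1, 1.3]
width: 0.0002
grip_force: 1.9
```

View pics/s4.png

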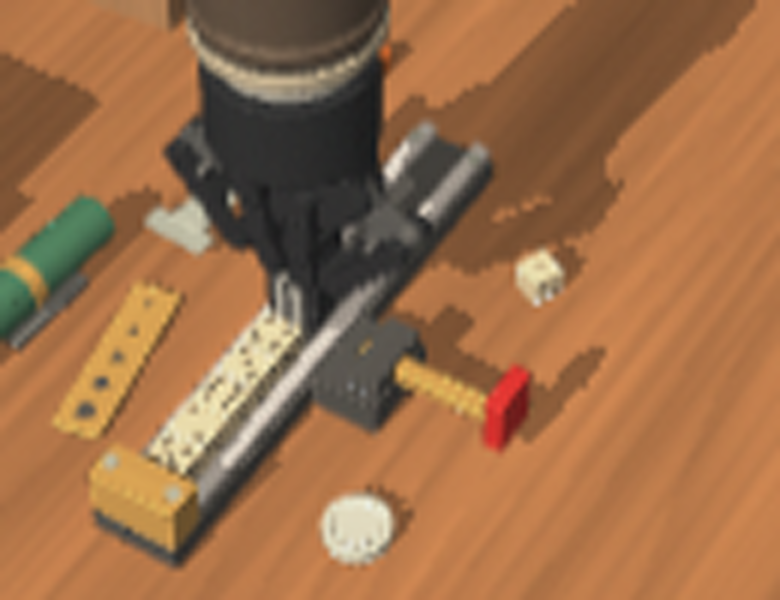

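The row reaches the brass stop, with die 1 touching it near (165,455), and the force has begun to rise at the expected place. I press a little more to confirm it's a hard stop.

```bash
python3 -m handwheel '[[[0.1,0,0],[0,0,0]],[[0.1,0,0],[0,0,0]],[[0.1,0,0],[0,0,0]],[[0,0,0],[0,0,0]],[[0,0,0],[0,0,0]]]'
python3 -m handwheel '[[[0.15,0,0],[0,0,0]],[[0.1,0,0],[0,0,0]],[[0,0,0],[0,0,0]],[[0,0,0],[0,0,0]]]'
```

```text
t: 8.3
position: [0.6193, 0.0416, 0.1957]
tcp_rot: [2.199, 2.24, -0.005]
force: [-0.2, -10.8, 3.7]
width: -0.0
grip_force: 5.3
t: 8.7
position: [0.6194, 0.0421, 0.1957]
tcp_rot: [2.2, 2.237, -0.009]
force: [0.3, -15.4, 4.8]
width: 0.0
grip_force: 7.8
```

Hard stop confirmed: 15 N with under 1 mm of motion. I back off slowly, lift clear and move to the front of the red plate.

```bash
python3 -m handwheel '[[[-0.2,0,0],[0,0,0]],[[-0.2,0,0],[0,0,0]],[[-0.2,0,0],[0,0,0]],[[-0.3,0,0],[0,0,0]],[[-0.6,0,0],[0,0,0]],[[-1,0,0],[0,0,0]],[[-1,0,0],[0,0,0]],[[0,0,-2],[0,0,0]],[[0,0,-3],[0,0,0]],[[0,0,-3],[0,0,0]],[[0,0,0],[0,0,0]],[[0,0,0],[0,0,0]]]'
python3 -m handwheel '[[[0,-3,0],[0,0,0]],[[0.5,-3,0],[0,0,0]],[[0.5,-3,0],[0,0,0]],[[0.5,-3,0],[0,0,0]],[[0.5,-3,0],[0,0,0]],[[0.3,-1,0],[0,0,0]],[[0,0,0],[0,0,0]],[[0,0,0],[0,0,0]]]'
python3 go.py 0.460 0.0405 0.1954
python3 - <<'E'
from h import *
T=bot.read_camera("top");cv2.imwrite("pics/t5.png",cv2.resize(T["frame"][180:290,195:335],None,fx=5.4,fy=5.4,interpolation=cv2.INTER_CUBIC)[:,:,::-1])
E
```

```text
t: 9.9
position: [0.62, 0.0114, 0.2763]
tcp_rot: [2.198, 2.243, 0.001]
force: [0.2, 0.5, -1.1]
width: 0.0002
grip_force: 0.0
t: 10.7
position: [0.4603, 0.0316, 0.2756]
tcp_rot: [2.198, 2.244, 0.001]
force: [0.2, 0.5, 0.5]
width: 0.0001
grip_force: 0.0
t 10.7 pos [0.4603 0.0316 0.2756] x [-2.070e-02  9.998e-01  1.000e-04] z [ 7.e-04  1.e-04 -1.e+00] F [0.2  0.45 0.53] w 0.0001
tool cm [ 0.89 -0.02  8.02]
```

View pics/t5.png

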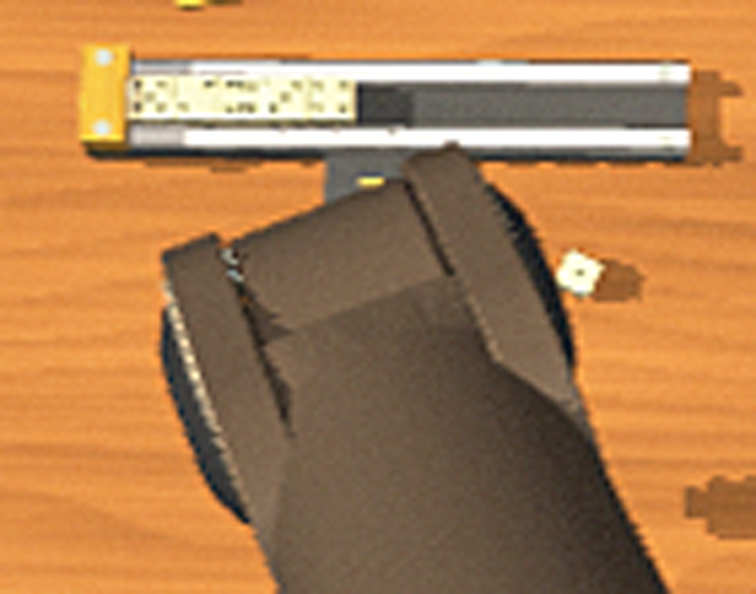

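The row is tight against the brass stop (cols 130–356, no gaps) and its back edge lies clear of the bolt line (col ~371). Next I descend in front of the plate and push.

```bash
python3 -m handwheel '[[[0.3,0,1.5],[0,0,0]],[[0.3,0,1.5],[0,0,0]],[[0.3,0,1.5],[0,0,0]],[[0,0,1.5],[0,0,0]],[[0,0,1],[0,0,0]],[[0,0,0.8],[0,0,0]],[[0,0,0],[0,0,0]],[[0,0,0],[0,0,0]]]'
python3 -m handwheel '[[[0,0.5,0],[0,0,0]],[[0,0.5,0],[0,0,0]],[[0,0.5,0],[0,0,0]],[[0,0.5,0],[0,0,0]],[[0,0.5,0],[0,0,0]],[[0,0.5,0],[0,0,0]],[[0,0.3,0],[0,0,0]],[[0,0,0],[0,0,0]]]'
python3 go.py 0.535 0.0405 0.1974
```

```text
t: 11.55
position: [0.4595, 0.0408, 0.1978]
tcp_rot: [2.198, 2.245, 0.0]
force: [-0.0, 0.2, -0.1]
width: -0.0001
grip_force: 0.0
t: 12.35
position: [0.4925, 0.0416, 0.1976]
tcp_rot: [-2.198, -2.245, -0.0]
force: [-0.2, -0.3, -0.3]
width: 0.0001
grip_force: 0.0
t 12.35 pos [0.4925 0.0416 0.1976] x [-2.100e-02  9.998e-01  1.000e-04] z [-0.e+00  1.e-04 -1.e+00] F [-0.16 -0.33 -0.35] w 0.0001
tool cm [-0.2   4.25  0.02]
```

```bash
python3 -m handwheel '[[[0,0.4,0],[0,0,0]],[[0,0.4,0],[0,0,0]],[[0,0.4,0],[0,0,0]],[[0,0.4,0],[0,0,0]],[[0,0.4,0],[0,0,0]]]'
python3 -m handwheel '[[[0,0.4,0],[0,0,0]],[[0,0.4,0],[0,0,0]],[[0,0.4,0],[0,0,0]],[[0,0.3,0],[0,0,0]],[[0,0.2,0],[0,0,0]],[[0,0,0],[0,0,0]]]'
python3 -m handwheel '[[[0,0.2,0],[0,0,0]],[[0,0.2,0],[0,0,0]],[[0,0.1,0],[0,0,0]],[[0,0,0],[0,0,0]]]'
```

```text
t: 12.85
position: [0.5124, 0.0419, 0.1976]
tcp_rot: [-2.198, -2.244, 0.001]
force: [-2.2, 0.9, -1.1]
width: -0.0006
grip_force: 1.1
t: 13.45
position: [0.5296, 0.0423, 0.1977]
tcp_rot: [2.198, 2.244, 0.001]
force: [-0.9, -0.0, -1.0]
width: 0.0004
grip_force: 0.4
t: 13.85
position: [0.5344, 0.0424, 0.1978]
tcp_rot: [2.198, 2.244, 0.001]
force: [-1.3, 0.6, -0.7]
width: -0.0002
grip_force: 0.6
```

```bash
python3 -m handwheel '[[[0,0.2,0],[0,0,0]],[[0,0.2,0],[0,0,0]],[[0,0.1,0],[0,0,0]],[[0,0,0],[0,0,0]]]'
python3 -m handwheel '[[[0,0.2,0],[0,0,0]],[[0,0.2,0],[0,0,0]],[[0,0.1,0],[0,0,0]],[[0,0,0],[0,0,0]]]'
```

```text
t: 14.25
position: [0.5383, 0.0426, 0.1976]
tcp_rot: [-2.197, -2.244, 0.004]
force: [-6.9, -0.3, 5.4]
width: -0.0003
grip_force: 3.7
t: 14.65
position: [0.54, 0.0428, 0.197]
tcp_rot: [-2.193, -2.241, 0.016]
force: [-22.1, 0.9, 16.5]
width: -0.0003
grip_force: 11.3
```

Hard end at the predicted place (22 N). I retract, lift clear and inspect.

```bash
python3 -m handwheel '[[[0,-0.3,0],[0,0,0]],[[0,-0.4,0],[0,0,0]],[[0,-0.6,0],[0,0,0]],[[0,-1,0],[0,0,0]],[[0,-1.5,0],[0,0,0]],[[0,-1.5,0],[0,0,0]],[[0,0,-2],[0,0,0]],[[0,0,-4],[0,0,0]],[[0,0,-4],[0,0,0]],[[0,-3,-2],[0,0,0]],[[0,-3,0],[0,0,0]],[[0,0,0],[0,0,0]]]'
python3 -m handwheel '[[[-3,-1,0],[0,0,0]],[[-4,-1,0],[0,0,0]],[[-4,0,0],[0,0,0]],[[-4,0,0],[0,0,0]],[[-4,0,0],[0,0,0]],[[-4,0,0],[0,0,0]],[[0,0,0],[0,0,0]],[[0,0,0],[0,0,0]]]'
python3 - <<'E'
from h import *
T=bot.read_camera("top");S=bot.read_camera("side")
a=cv2.resize(T["frame"][180:255,200:335],None,fx=5.8,fy=5.8,interpolation=cv2.INTER_CUBIC)
b=cv2.resize(S["frame"][180:270,215:315],None,fx=6,fy=6,interpolation=cv2.INTER_CUBIC)
cv2.imwrite("pics/tf.png",a[:,:,::-1]);cv2.imwrite("pics/sf.png",b[:,:,::-1])
E
```

```text
t: 15.85
position: [0.428, 0.0401, 0.3182]
tcp_rot: [2.197, 2.244, -0.003]
force: [0.1, -0.3, -0.1]
width: 0.0001
grip_force: 0.0
t: 16.65
position: [0.416, -0.1909, 0.3174]
tcp_rot: [-2.201, -2.242, -0.0]
force: [0.2, 0.7, 0.0]
width: -0.0001
grip_force: 0.0
```

View pics/tf.png

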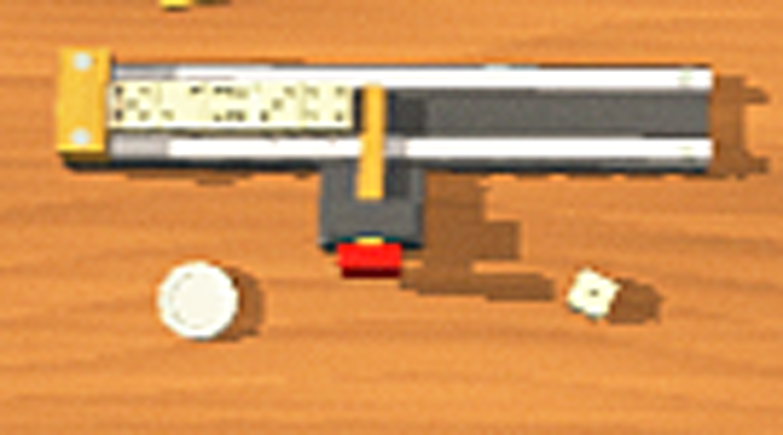

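View pics/sf.png

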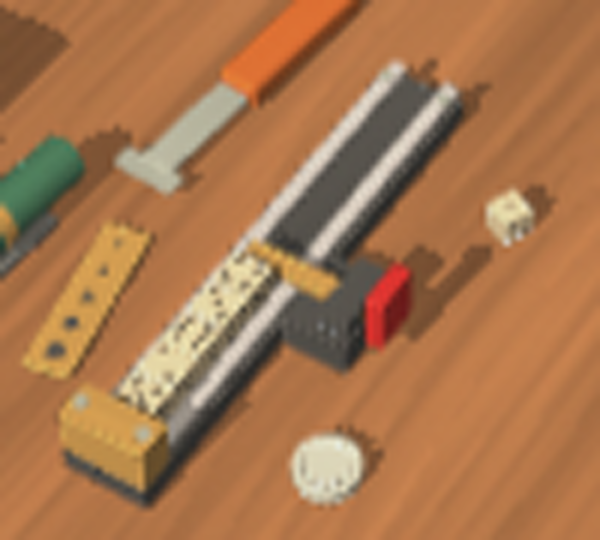

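The row is tight against the stop (cols 112–352 in the top crop) and the bar is across the channel at col ~372 behind die 5. The red plate is right up at the guide, and the bystanders in view (loose die, checker, gauge, scraper, pen) haven't moved.

```bash
python3 -c "
from workcell import bot
print(bot.sign_off())"
```

```text
the job is handed in; nothing more can be done
None
```

The five dice are home against the brass stop with no gaps visible, the lock bolt is fully in behind them, nothing else was disturbed, and the job is handed in.

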